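# Store the padlock key in the keepsake tin and uncover its coin-slot lid

### The job

Get the wedding keepsake tin ready for guests' coins: lay the padlock key (the one with the oblong block fob) flat in the cradle inside the tin, then bring the nested pair of lids (the inner lid's knob carries both) and lower them together onto the tin until the inner lid sits fully home. Then lift off the outer lid alone (it has a collar to grip), leaving the inner lid seated and undisturbed, and finish holding the outer lid level above the tin, clear of the knob: do not put it down or let go. Set things down gently, never drop them or shove the tin about, and leave everything else where it is.

Things in the scene. Friction and masses are not known exactly. Their poses are not given: they have to be found in the camera images.
- padlock_key: Loose padlock key lying flat: an ash-wood block fob 44 mm long (x), 16 mm wide (y), 22 mm high, with a steel blade 5 mm thick sticking 25 mm out of its +x end at mid-height (so it reaches 47 mm from the origin). About 40 g. Origin: centre of the fob's underside; z up.
- tin: Loose round aluminium tin standing open on the table, about 0.6 kg: outer diameter 116 mm, inner diameter 110 mm, rim 60 mm above its underside, an ash cradle fixed inside. Origin: centre of the underside, z up, x along the cradle's length.
- cradle (a point): Centre of the cradle's floor, on the tin's axis, 26 mm above the tin's underside (34 mm below the rim). The pocket is 50 mm along the tin's x, 22 mm along its y, with a kerb 6 mm high. The fob lies flat in it, length along x, either way round (the blade passes over the kerb), top 12 mm below the rim. About 45 mm free beside the fob to the tin wall: do not open the fingers fully inside.
- inner_lid: Inner lid: loose ash disc, about 0.13 kg, coin slot in its top, under the outer lid at the start, standing on the table. From its underside up: a plug 9 mm deep, 105 mm across tapering to 92 mm at its lower end, that enters the tin; a flange 121 mm across from 9 to 12 mm that rests on the rim; a knob. Origin: centre of the plug's underside; seated it is 51 mm above the tin's origin.
- knob (a point): Top centre of the inner lid's knob, a round upright ash post on its axis, 16 mm in diameter, 53 mm above the lid's underside. It passes freely through the outer lid's collar and stands 18 mm out of it. Lifting the knob lifts both lids.
- outer_lid: Outer lid: loose aluminium cap, about 0.15 kg, lying over the inner lid with about 2.5 mm of play, not fastened: 131 mm across, with a skirt; top plate 7 to 10 mm above the skirt's lower edge. Origin: centre of the skirt's lower edge; while nested it is 5 mm above the inner lid's origin.
- collar (a point): Centre of the top of the outer lid's collar, an ash ring on its axis, outer diameter 42 mm, bore 26 mm, standing 20 mm high on the top plate (10 to 30 mm above the skirt's edge). Grip it across the outside to lift this lid alone; the inner lid's knob stands up inside it.
- basement_key: Bystander: flat key with a round disc fob 36 mm across, 6 mm high, blade along +x to 68 mm. Origin: underside of the disc's centre.
- padlock: Bystander: padlock lying flat, 42 x 46 x 18 mm with its shackle along +x to 54 mm. Origin: centre of the body's underside.
- tealight_holder: Bystander: glass tealight holder, 64 mm across, 50 mm high. Origin: centre of its underside.
- ring_box: Bystander: closed ring box, 55 x 55 x 43 mm. Origin: centre of its underside.

How it is judged:
By the outcome, as a careful person would: the job done as asked, in the order asked, and still so for the second after the job is handed in, while the arm keeps its last pose, push and grip.
It also fails if it takes over 64 s, if anything falls off the work surface, if the arm or the gripper's body presses on something with over 40 N, if the wrist force passes 120 N, or if a joint passes its speed limit or range.

### The arm

A 6-joint arm with a two-finger parallel gripper is mounted at the origin on the work surface. World frame = base frame: x ahead of the robot, y to its left, z up, the work surface at z = 0. Lengths are in m, angles in rad, forces in N, time in s.
With the tool pointing down it reaches from about 0.4 to 0.825 m from the base axis. Payload 7 kg.
Tool frame: the origin (TCP) lies midway between the tips of the shut fingers; the grasp point (between the pads) lies bot.pinch_z behind it (bot.pinch_z is the distance from the TCP to the grasp point, in m); z points along the fingers, y is the direction in which the jaws open and shut (so a half turn about z gives the same grasp; the last joint's range is limited). The gripper opens to 88 mm and grips with 3 to 60 N. Pads are 19 mm wide; open, the fingers measure 130 mm over their backs; the gripper's body (78 mm by 193 mm) begins 47 mm behind the grasp point.
Start: joints at [1.545, 0.359, 0.012, 0, -1.224, -0.288], TCP at [0.208, 0.642, 0.206] pointing down, gripper open.
Joint ranges: [-3.07, 3.07], [-1.43, 2.12], [-1.02, 1.25], [-3.03, 1.67], [-3.05, -0], [-3.03, 3.03]. Speed limits (rad/s): [2.39, 2.39, 3.01, 3.14, 3.14, 3.14].

### API

Orientations are given as a unit quaternion [x, y, z, w].
In Python, from plant import bot, vision gives the robot as it stands. The module is installed in compiled form; this text tells all that it offers.
- The arm moves only by the shell command python3 -m pendant 'ROWS' [OPENING] [FORCE]. ROWS is JSON, a list of rows, each an object with "delta_pos": the shift along the tool's x, y, z in units of 30 mm (1.0 is 30 mm), a list of three; "rotation": the turn, a rotation vector about the tool's x, y, z in units of 5 degrees (1.0 is 5 degrees), a list of three. In form: [{"delta_pos": [tx, ty, tz], "rotation": [ax, ay, az]}, ...]. A call has 1 to 20 rows; each row shifts and turns the pose as measured when the row begins, along the tool's axes as they then stand; what a row does not reach is not made up. A row lasts 1/12 s, in which the tool goes at most 41.7 mm and 7.16 degrees, less where a joint would pass 70% of its speed; a pose out of reach is approached as far as the arm can. A call is refused whole if a number of a shift passes 1 or a number of a turn 1, either way. A call with a gripper value outside its range is refused whole. OPENING is the closure in counts, from 0 (fully open) to 255 (shut), set as the call begins (- or left out, the last holds). The fingers move at their own pace and stop on an object; FORCE is the grip in N (left out, the last holds). Time passes only in rows, so rows that do not move let the fingers close. It gives the time, the measured TCP pose, the force and the opening at its end, in the units of the state.
- bot.observe(): the state, without advancing time (a new reading comes with each control period).
- vision.read_camera(name): name is "scene" or "top"; returns a dict with "img" (420x560x3 uint8, blue, green, red), "depth" (420x560 float32, m along the optical axis (not along the pixel's ray), 0 where there is no reading), "fov_y" (degrees; the focal length in pixels is half the picture's height over the tangent of half this angle, whatever the lens; pixels are square), "cx", "cy" (the principal point, pixels), "camera_from_world" (4x4, takes a point from world to camera coordinates). Camera axes: x right, y down, z forward; pixel columns grow to the right and rows downward; lengths in m; the calibration is good to about 2 mm. A picture is of the moment at which its call begins.
- bot.sign_off(): hands the job in, once; it reports no verdict.
The state is a dict: "t": time; "joint_pos": joint angles; "qvel": joint speeds; "joint_torque": joint torques, N m; "position": TCP position; "eef_rot": TCP orientation; "wrist_force": force on the tool from outside, world axes, zero at the start; "wrist_torque": the same for the moment, N m; "width": finger opening in m.
Only numpy, scipy, OpenCV 4.12 (cv2) and the standard library are available. Lean on these libraries where they do the work, as an engineer would, in place of code of your own. Each camera call takes 0.05 s, during which the arm holds its last target. There are 200 camera calls.

## Working session

There is one attempt and no reset: what is moved stays moved. The work goes in short steps, Python scripts to look and compute and a shell command to move; the robot and the scene stay as the last step left them, time stands still between calls to the robot, and variables do not carry over. Pictures are saved under pics/ and viewed, about 8 in all and at most 12, crops included, and the job is handed in when it is done.

```bash
mkdir -p pics
cat > h.py <<'E'
import numpy as np, cv2
from plant import bot, vision
def cam(n):
    c=vision.read_camera(n); c['f']=c['img'].shape[0]/2/np.tan(np.radians(c['fov_y'])/2); c['T']=np.linalg.inv(np.array(c['camera_from_world'])); return c
def cloud(c):
    h,w=c['depth'].shape; v,u=np.mgrid[:h,:w]; d=c['depth']
    p=np.stack([(u-c['cx'])/c['f']*d,(v-c['cy'])/c['f']*d,d],-1)
    P=p@c['T'][:3,:3].T+c['T'][:3,3]; P[d==0]=np.nan; return P
def ray(c,u,v,z):
    d=c['T'][:3,:3]@np.array([(u-c['cx'])/c['f'],(v-c['cy'])/c['f'],1]); o=c['T'][:3,3]
    return o+d*(z-o[2])/d[2]
E
python3 - <<'E'
from h import *
s=bot.observe();print(s,bot.pinch_z)
for n in ('scene','top'):
    c=cam(n);cv2.imwrite(f'pics/{n}0.png',c['img']);np.savez(f'{n}0.npz',P=cloud(c),img=c['img'])
    print(n,c['f'],c['cx'],c['cy'],c['T'].round(3).tolist(),(c['depth']>0).mean())
E
```

```text
{'t': 0.0, 'joint_pos': array([ 1.54511029e+00,  3.59383044e-01,  1.10650352e-02, -3.44778287e-04,
       -1.22411089e+00, -2.88086944e-01]), 'qvel': array([ 9.36170231e-05, -6.44769477e-04, -5.92089405e-04,  1.11240407e-04,
       -2.06342142e-03,  2.09820765e-04]), 'joint_torque': array([-1.92182000e-03, -5.82713342e+01,  2.93054974e+01,  6.99724361e+00,
        6.81298159e-03, -1.70704088e-04]), 'position': array([0.20821617, 0.64153213, 0.20552886]), 'eef_rot': array([ 9.87709020e-01, -1.56301628e-01, -5.39013938e-05,  8.30477408e-04]), 'wrist_force': array([-0.30277315,  0.61020559, -0.88229528]), 'wrist_torque': array([-0.03046323,  0.03750014, -0.0114837 ]), 'width': 0.08770730273415193} 0.0188
scene 451.8459546518138 276.07078932855876 220.10542706174402 [[-0.675, 0.46, -0.577, 1.007], [0.737, 0.409, -0.537, 0.414], [-0.011, -0.788, -0.616, 0.533], [0.0, 0.0, 0.0, 1.0]] 0.9961011904761905
top 389.0497320303413 276.89266757569453 208.40663719829652 [[0.017, -0.988, 0.156, 0.455], [-1.0, -0.019, -0.007, -0.006], [0.01, -0.156, -0.988, 0.815], [0.0, 0.0, 0.0, 1.0]] 0.9958545918367347
```

View pics/top0.png

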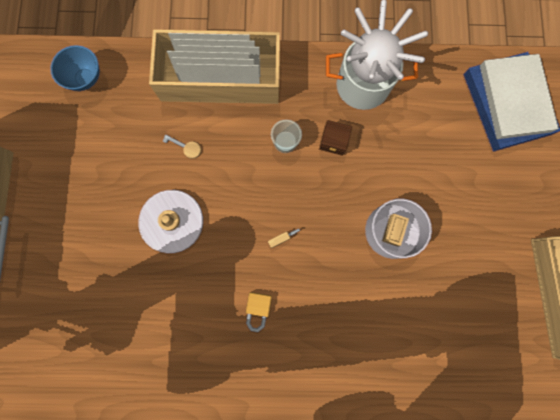

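View pics/scene0.png

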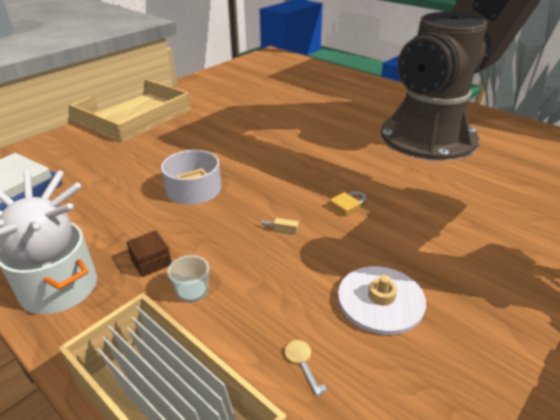

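The top view shows the lids at (170,221), the tin at (400,229) with its cradle at (398,230), and the padlock key fob at (279,240) with its blade towards (303,230). The padlock is at (258,308). The scene view agrees. Next I measure these from depth in both views.

Run:
```python
from h import *
def circ(p):
    A=np.c_[2*p,np.ones(len(p))];x=np.linalg.lstsq(A,(p**2).sum(1),rcond=None)[0];return x[:2].round(4),np.sqrt(x[2]+x[0]**2+x[1]**2).round(4)
z=np.load('top0.npz');P=z['P']
for u,v in((170,221),(400,229),(279,240)):print(P[v,u].round(3))
L0,T0,K0=P[221,170],P[229,400],P[240,279]
for n in('top','scene'):
    Q=np.load(n+'0.npz')['P'].reshape(-1,3);Q=Q[~np.isnan(Q[:,0])]
    near=lambda c,r:Q[np.hypot(Q[:,0]-c[0],Q[:,1]-c[1])<r]
    print(n,'table',np.median(near(K0,.09)[:,2]).round(4))
    k=near(K0,.05);k=k[k[:,2]>.016]
    r=cv2.minAreaRect((k[:,:2]*1e3).astype(np.float32));print('fob n',len(k),k.mean(0).round(4),np.percentile(k[:,2],90).round(4),r)
    k=near(K0,.07);b=k[(k[:,2]>.007)];r=cv2.minAreaRect((b[:,:2]*1e3).astype(np.float32));print(' all',r)
    t=near(T0,.08);rim=t[t[:,2]>.055];print('rim',len(rim),np.median(rim[:,2]).round(4),circ(rim[:,:2]))
    cr=near(T0,.03);cr=cr[(cr[:,2]>.021)&(cr[:,2]<.04)];print(' cradle z',np.percentile(cr[:,2],[10,30,50,70,90]).round(4))
    kb=cr[cr[:,2]>.0295];print(' kerb',len(kb),cv2.minAreaRect((kb[:,:2]*1e3).astype(np.float32)))
    l=near(L0,.08);kn=l[l[:,2]>.045];print('knob',len(kn),kn.mean(0).round(4),kn[:,2].max().round(4),circ(kn[:,:2]))
    pl=l[(l[:,2]>.011)&(l[:,2]<.02)];e=cv2.minEnclosingCircle((pl[:,:2]*1e3).astype(np.float32));print(' plate',np.median(pl[:,2]).round(4),e)
    co=l[(l[:,2]>.028)&(l[:,2]<.042)];print(' collar',cv2.minEnclosingCircle((co[:,:2]*1e3).astype(np.float32)),np.median(co[:,2]))
c=cv2.imread('pics/top0.png')
cv2.imwrite('pics/crop1.png',np.hstack([cv2.resize(c[190:270,360:440],(400,400),interpolation=2),cv2.resize(c[200:280,245:325],(400,400),interpolation=2)]))
```

```text
[0.549 0.203 0.036]
[ 0.543 -0.264  0.025]
[ 0.516 -0.017  0.023]
top table -0.0002
fob n 171 [ 0.5181 -0.0161  0.0215] 0.0235 ((522.382568359375, -24.185094833374023), (15.859418869018555, 62.67732238769531), 27.624128341674805)
 all ((523.191162109375, -26.092548370361328), (16.046045303344727, 68.40254211425781), 27.465457916259766)
rim 353 0.0591 (array([ 0.5414, -0.2544]), np.float64(0.0562))
 cradle z [0.0241 0.0254 0.0268 0.0301 0.0324]
 kerb 142 ((543.05029296875, -255.232421875), (32.13307571411133, 54.90943145751953), 72.15841674804688)
knob 58 [0.5516 0.209  0.0518] 0.0558 (array([0.5517, 0.2094]), np.float64(0.0058))
 plate 0.0149 ((551.8607788085938, 209.8264923095703), 65.62139892578125)
 collar ((552.3950805664062, 209.46490478515625), 21.0639591217041) 0.03463828091485849
scene table -0.0013
fob n 163 [ 0.5204 -0.0136  0.0198] 0.0212 ((519.6978759765625, -14.644153594970703), (17.95174789428711, 44.006290435791016), 29.7564754486084)
 all ((526.0264892578125, -25.596210479736328), (18.375934600830078, 69.65892791748047), 29.453981399536133)
rim 277 0.0577 (array([ 0.5437, -0.2538]), np.float64(0.0562))
 cradle z [0.0237 0.0252 0.0271 0.0292 0.0312]
 kerb 41 ((543.3270874023438, -257.6179504394531), (28.248064041137695, 54.73626708984375), 69.72647094726562)
knob 89 [0.5551 0.2108 0.0503] 0.0531 (array([0.5539, 0.2104]), np.float64(0.006))
 plate 0.0137 ((553.2427368164062, 209.82974243164062), 66.46269989013672)
 collar ((554.0927734375, 210.13401794433594), 21.590824127197266) 0.03328385693744615
```

View pics/crop1.png

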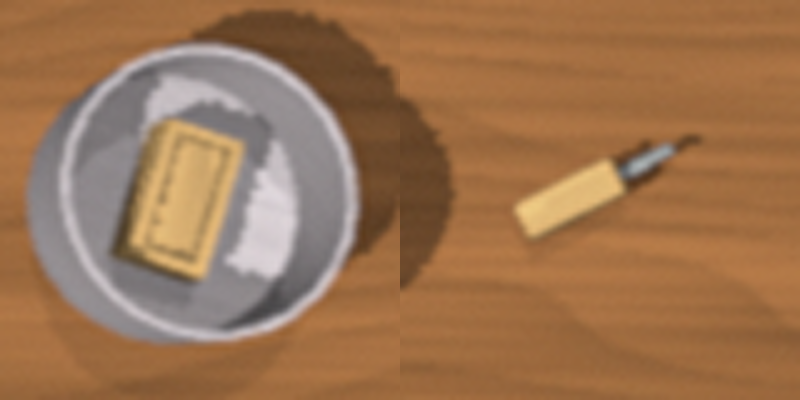

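The crop shows the cradle's long axis tilted about 17° from image vertical at crop centre (185,205). The key's blade points right and up at (690,140).

All heights check against the text: rim 0.058, fob top 0.021, knob top 0.053 and kerb 0.031.

Measured poses:

| Item | Position | Yaw |
|---|---|---|
| Fob | (0.519, -0.015) | -61.5° |
| Tin | (0.5425, -0.2545) | cradle -18° |
| Knob | (0.5525, 0.210) | – |

Now I move over the key.

```bash
cat > d.py <<'E'
import sys; from h import *
from scipy.spatial.transform import Rotation as R
# usage: d.py x y z yaw_deg -> remaining shift in tool axes (30 mm units), turn (5 deg units)
s=bot.observe(); r=R.from_quat(s['eef_rot']); a=[float(v) for v in sys.argv[1:]]
x=r.as_matrix()[:,0]; print('t',round(s['t'],2),'pos',s['position'].round(4),'yaw',np.degrees(np.arctan2(x[1],x[0])).round(2),'w',round(s['width'],4),'F',s['wrist_force'].round(1))
y=np.radians(a[3]); g=R.from_matrix(np.c_[[np.cos(y),np.sin(y),0],[np.sin(y),-np.cos(y),0],[0,0,-1]])
print('shift',(r.inv().apply(np.array(a[:3])-s['position'])/.03).round(2),'turn',(np.degrees((r.inv()*g).as_rotvec())/5).round(2))
E
r='{"delta_pos":[0.83,0.88,0],"rotation":[0,0,0]}'; :
python3 -m pendant '[{"delta_pos":[0.83,0.88,0],"rotation":[0,0,0]},{"delta_pos":[0.83,0.88,0],"rotation":[0,0,0]},{"delta_pos":[0.83,0.88,0],"rotation":[0,0,0]},{"delta_pos":[0.83,0.88,0],"rotation":[0,0,0]},{"delta_pos":[0.83,0.88,0],"rotation":[0,0,0]},{"delta_pos":[0.83,0.88,0],"rotation":[0,0,0]},{"delta_pos":[0.83,0.88,0],"rotation":[0,0,0]},{"delta_pos":[0.83,0.88,0],"rotation":[0,0,0]},{"delta_pos":[0.83,0.88,0],"rotation":[0,0,0]},{"delta_pos":[0.83,0.88,0],"rotation":[0,0,0]},{"delta_pos":[0.83,0.88,0],"rotation":[0,0,0]},{"delta_pos":[0.83,0.88,0],"rotation":[0,0,0]},{"delta_pos":[0.83,0.88,0],"rotation":[0,0,0]},{"delta_pos":[0.83,0.88,0],"rotation":[0,0,0]},{"delta_pos":[0.83,0.88,0],"rotation":[0,0,0]},{"delta_pos":[0.83,0.88,0],"rotation":[0,0,0]},{"delta_pos":[0.83,0.88,0],"rotation":[0,0,0]}]'
python3 d.py 0.519 -0.0148 0.15 -61.5
```

```text
t: 1.52
position: [0.4766, 0.0608, 0.2025]
eef_rot: [0.989, -0.151, -0.001, 0.005]
wrist_force: [0.7, 0.3, -0.8]
width: 0.0874
t 1.52 pos [0.4766 0.0608 0.2025] yaw -17.37 w 0.0874 F [ 0.7  0.3 -0.8]
shift [2.1  1.97 1.77] turn [ 0.1  -0.04  8.83]
```

```bash
python3 -m pendant '[{"delta_pos":[0.7,0.66,0.3],"rotation":[0,0,0]},{"delta_pos":[0.7,0.66,0.3],"rotation":[0,0,0]},{"delta_pos":[0.7,0.66,0.3],"rotation":[0,0,0]},{"delta_pos":[0,0,0.1],"rotation":[0,0,1]},{"delta_pos":[0,0,0.1],"rotation":[0,0,1]},{"delta_pos":[0,0,0.1],"rotation":[0,0,1]},{"delta_pos":[0,0,0.1],"rotation":[0,0,1]},{"delta_pos":[0,0,0.1],"rotation":[0,0,1]},{"delta_pos":[0,0,0.1],"rotation":[0,0,1]},{"delta_pos":[0,0,0.1],"rotation":[0,0,1]},{"delta_pos":[0,0,0.1],"rotation":[0,0,1]},{"delta_pos":[0,0,0],"rotation":[0,0,0.8]},{"delta_pos":[0,0,0],"rotation":[0,0,0]}]' 140 15
python3 d.py 0.519 -0.0148 0.0085 -61.5
```

```text
t: 2.6
position: [0.5186, -0.0293, 0.1451]
eef_rot: [0.847, -0.531, -0.002, 0.007]
wrist_force: [0.1, -0.1, -0.3]
width: 0.0394
t 2.6 pos [ 0.5186 -0.0293  0.1451] yaw -64.18 w 0.0394 F [ 0.1 -0.1 -0.3]
shift [-0.45 -0.29  4.55] turn [ 0.17 -0.05 -0.54]
```

```bash
python3 -m pendant '[{"delta_pos":[-0.4,-0.25,0.5],"rotation":[0.17,-0.05,-0.5]},{"delta_pos":[0,0,0.8],"rotation":[0,0,0]},{"delta_pos":[0,0,0.8],"rotation":[0,0,0]},{"delta_pos":[0,0,0.8],"rotation":[0,0,0]},{"delta_pos":[0,0,0.2],"rotation":[0,0,0]},{"delta_pos":[0,0,0],"rotation":[0,0,0]},{"delta_pos":[0,0,0],"rotation":[0,0,0]}]'
python3 d.py 0.519 -0.0148 0.0085 -61.5
python3 - <<'E'
from h import *
a=cam('top')['img'][170:310,205:345];b=cam('scene')['img'][150:290,215:355]
cv2.imwrite('pics/k1.png',np.hstack([cv2.resize(i,(400,400),interpolation=2) for i in(a,b)]))
E
```

```text
t: 3.18
position: [0.5212, -0.0147, 0.0503]
eef_rot: [0.863, -0.505, 0.001, -0.001]
wrist_force: [0.3, -0.2, 0.3]
width: 0.0394
t 3.18 pos [ 0.5212 -0.0147  0.0503] yaw -60.67 w 0.0394 F [ 0.3 -0.2  0.3]
shift [-0.03  0.07  1.39] turn [-0.03 -0.01  0.17]
```

View pics/k1.png

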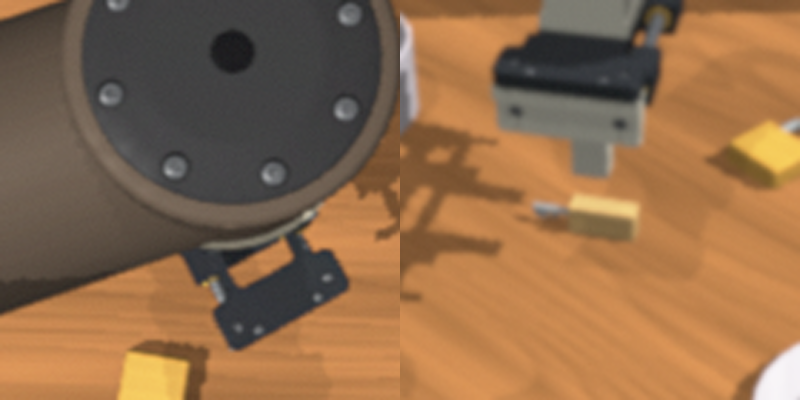

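The scene half shows the finger (590,160) lined up above the fob (603,215), with the jaws across its width. I lower and grip.

```bash
python3 -m pendant '[{"delta_pos":[-0.03,0.07,0.5],"rotation":[0,0,0.17]},{"delta_pos":[0,0,0.5],"rotation":[0,0,0]},{"delta_pos":[0,0,0.3],"rotation":[0,0,0]},{"delta_pos":[0,0,0],"rotation":[0,0,0]},{"delta_pos":[0,0,0],"rotation":[0,0,0]}]'
python3 d.py 0.519 -0.0148 0.0085 -61.5
```

```text
t: 3.7
position: [0.5254, -0.0133, 0.0176]
eef_rot: [0.86, -0.511, 0.006, -0.006]
wrist_force: [0.4, 0.4, 0.5]
width: 0.0397
t 3.7 pos [ 0.5254 -0.0133  0.0176] yaw -61.44 w 0.0397 F [0.4 0.4 0.5]
shift [-0.06  0.21  0.3 ] turn [-0.19 -0.04  0.01]
```

```bash
python3 -m pendant '[{"delta_pos":[-0.06,0.21,0.2],"rotation":[-0.19,-0.04,0]},{"delta_pos":[0,0,0.1],"rotation":[0,0,0]},{"delta_pos":[0,0,0],"rotation":[0,0,0]},{"delta_pos":[0,0,0],"rotation":[0,0,0]}]'
python3 d.py 0.519 -0.0148 0.0085 -61.5
```

```text
t: 4.03
position: [0.5201, -0.0144, 0.0102]
eef_rot: [0.86, -0.511, 0.001, -0.001]
wrist_force: [-0.0, 0.3, -0.0]
width: 0.04
t 4.03 pos [ 0.5201 -0.0144  0.0102] yaw -61.4 w 0.04 F [-0.   0.3 -0. ]
shift [-0.01  0.04  0.06] turn [-0.02 -0.01  0.02]
```

```bash
python3 -m pendant '[{"delta_pos":[0,0.03,0.05],"rotation":[0,0,0]},{"delta_pos":[0,0,0],"rotation":[0,0,0]},{"delta_pos":[0,0,0],"rotation":[0,0,0]},{"delta_pos":[0,0,0],"rotation":[0,0,0]},{"delta_pos":[0,0,0],"rotation":[0,0,0]},{"delta_pos":[0,0,0],"rotation":[0,0,0]},{"delta_pos":[0,0,0],"rotation":[0,0,0]}]' 255 15
python3 d.py 0.519 -0.0148 0.0085 -61.5
```

```text
t: 4.62
position: [0.5198, -0.0148, 0.0093]
eef_rot: [0.86, -0.51, 0.001, -0.001]
wrist_force: [0.1, 0.2, -0.2]
width: 0.0017
t 4.62 pos [ 0.5198 -0.0148  0.0093] yaw -61.38 w 0.0017 F [ 0.1  0.2 -0.2]
shift [-0.01  0.02  0.03] turn [-0.04 -0.01  0.02]
```

The fingers shut to 1.7 mm, so the grasp missed. I look before moving again.

Run:
```python
from h import *
c=cam('scene');b=c['img'][150:290,215:355];P=cloud(c).reshape(-1,3);np.savez('s2.npz',P=P.reshape(420,560,3),img=c['img'])
cv2.imwrite('pics/k2.png',cv2.resize(b,(500,500),interpolation=2))
```

```text
(no output)
```

View pics/k2.png

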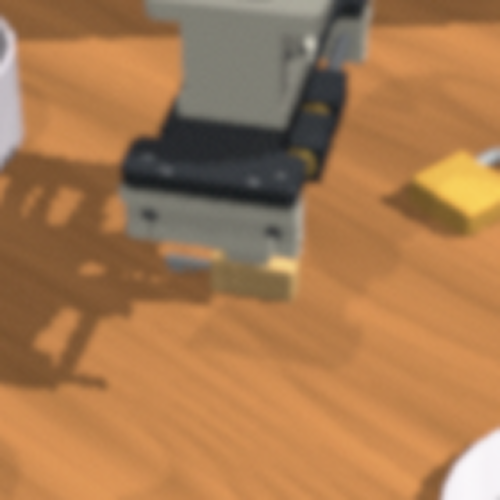

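Run:
```python
from h import *
z=np.load('s2.npz');P=z['P'];img=z['img']
# points around gripper
for v in range(200,236,3):
    print(v,[tuple((P[v,u]*1e3).round().astype(int)) for u in (268,276,284,292,300)])
c=cam('scene');print(ray(c,281.5,211,.05))
```

```text
200 [(np.int64(608), np.int64(27), np.int64(137)), (np.int64(601), np.int64(37), np.int64(138)), (np.int64(592), np.int64(44), np.int64(137)), (np.int64(586), np.int64(55), np.int64(138)), (np.int64(573), np.int64(60), np.int64(133))]
203 [(np.int64(607), np.int64(25), np.int64(130)), (np.int64(602), np.int64(37), np.int64(133)), (np.int64(597), np.int64(48), np.int64(135)), (np.int64(590), np.int64(59), np.int64(137)), (np.int64(433), np.int64(-54), np.int64(-2))]
206 [(np.int64(607), np.int64(25), np.int64(124)), (np.int64(602), np.int64(37), np.int64(127)), (np.int64(598), np.int64(50), np.int64(131)), (np.int64(590), np.int64(59), np.int64(131)), (np.int64(440), np.int64(-48), np.int64(-3))]
209 [(np.int64(606), np.int64(24), np.int64(117)), (np.int64(601), np.int64(35), np.int64(120)), (np.int64(595), np.int64(47), np.int64(122)), (np.int64(590), np.int64(58), np.int64(125)), (np.int64(448), np.int64(-41), np.int64(-2))]
212 [(np.int64(602), np.int64(20), np.int64(107)), (np.int64(598), np.int64(33), np.int64(111)), (np.int64(591), np.int64(43), np.int64(113)), (np.int64(588), n
[... 1038 characters left out ...]
(-48), np.int64(-1)), (np.int64(534), np.int64(-27), np.int64(11)), (np.int64(526), np.int64(-14), np.int64(13)), (np.int64(520), np.int64(-1), np.int64(16)), (np.int64(492), np.int64(-4), np.int64(-2))]
230 [(np.int64(540), np.int64(-42), np.int64(0)), (np.int64(534), np.int64(-27), np.int64(4)), (np.int64(527), np.int64(-14), np.int64(6)), (np.int64(520), np.int64(0), np.int64(10)), (np.int64(499), np.int64(1), np.int64(-2))]
233 [(np.int64(546), np.int64(-37), np.int64(-2)), (np.int64(535), np.int64(-26), np.int64(-2)), (np.int64(526), np.int64(-14), np.int64(-1)), (np.int64(519), np.int64(-1), np.int64(2)), (np.int64(506), np.int64(7), np.int64(-2))]
[ 0.52957106 -0.01730677  0.05      ]
```

The fob hasn't moved, and the depth puts the gripper body about 22 mm higher than the reported TCP implies. I raise it and measure where the fingertips really are.

```bash
python3 -m pendant '[{"delta_pos":[0,0,-0.8],"rotation":[0,0,0]},{"delta_pos":[0,0,-0.8],"rotation":[0,0,0]},{"delta_pos":[0,0,-0.5],"rotation":[0,0,0]},{"delta_pos":[0,0,0],"rotation":[0,0,0]},{"delta_pos":[0,0,0],"rotation":[0,0,0]}]'
python3 - <<'E'
from h import *
s=bot.observe();print(s['position'],s['width'])
c=cam('scene');P=cloud(c);img=c['img'];p=s['position']
m=np.hypot(P[...,0]-p[0],P[...,1]-p[1])<.045
for z0 in np.arange(.03,.13,.004):
    q=P[m&(abs(P[...,2]-z0)<.002)]
    if len(q): print(z0.round(3),len(q),(q.mean(0)*1e3).round(),(q[:,:2].min(0)*1e3).round(),(q[:,:2].max(0)*1e3).round())
cv2.imwrite('pics/k3.png',cv2.resize(img[120:260,215:355],(500,500),interpolation=2))
E
```

```text
t: 5.13
position: [0.5185, -0.0152, 0.0737]
eef_rot: [0.86, -0.511, 0.0, 0.0]
wrist_force: [-0.1, 0.0, -0.6]
width: 0.0005
[ 0.51845054 -0.01516594  0.07371693] 0.0005116658778428969
0.094 8 [532.  -7.  95.] [527. -14.] [536.   0.]
0.098 25 [533.  -6.  98.] [522. -15.] [539.   4.]
0.102 27 [533.  -6. 102.] [521. -15.] [539.   4.]
0.106 26 [532.  -5. 106.] [523. -16.] [538.   5.]
0.11 6 [535.  -7. 108.] [532. -12.] [539.  -3.]
```

View pics/k3.png

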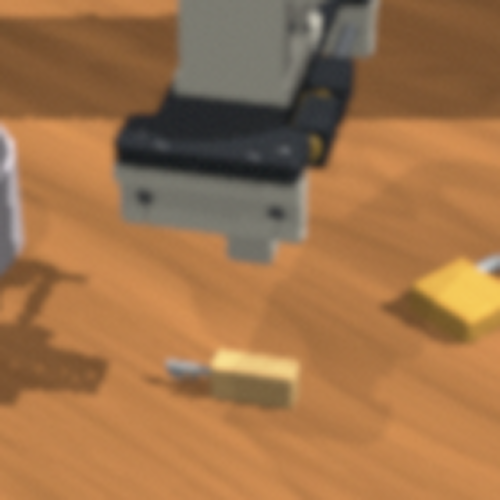

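The tip sits at (250,262) in the crop. Depth puts it at z≈0.095 while the TCP reads 0.074, so the true tips stand about 21 mm above the reported TCP. The lateral position agrees. I re-open and go lower by that amount, watching force.

```bash
python3 -m pendant '[{"delta_pos":[0,0,0],"rotation":[0,0,0]},{"delta_pos":[0,0,0.4],"rotation":[0,0,0]},{"delta_pos":[0,0,0.5],"rotation":[0,0,0]},{"delta_pos":[0,0,0.6],"rotation":[0,0,0]},{"delta_pos":[0,0,0.5],"rotation":[0,0,0]},{"delta_pos":[0,0,0.2],"rotation":[0,0,0]},{"delta_pos":[0,0,0.1],"rotation":[0,0,0]},{"delta_pos":[0,0,0],"rotation":[0,0,0]}]' 140 15
python3 d.py 0.519 -0.0148 -0.0125 -61.5
```

```text
t: 5.85
position: [0.5155, -0.0162, -0.0028]
eef_rot: [0.86, -0.511, -0.002, 0.003]
wrist_force: [0.3, 0.1, 0.4]
width: 0.0389
t 5.85 pos [ 0.5155 -0.0162 -0.0028] yaw -61.42 w 0.0389 F [0.3 0.1 0.4]
shift [ 0.01 -0.13  0.32] turn [0.08 0.01 0.02]
```

```bash
python3 -m pendant '[{"delta_pos":[0,-0.12,0.1],"rotation":[0.08,0,0]},{"delta_pos":[0,0,0.1],"rotation":[0,0,0]},{"delta_pos":[0,0,0.05],"rotation":[0,0,0]},{"delta_pos":[0,0,0],"rotation":[0,0,0]},{"delta_pos":[0,0,0],"rotation":[0,0,0]}]'
python3 d.py 0.519 -0.0148 -0.0125 -61.5
python3 - <<'E'
from h import *
c=cam('scene');P=cloud(c);p=bot.observe()['position']
n=np.array([.479,-.878]);j=np.array([.878,.479])
d=P[...,:2]-p[:2];a=d@j;b=d@n
m=(abs(b)<.015)&(a>.026)&(a<.05)&(P[...,2]>.0)
q=P[m];print('near finger face pts z',np.percentile(q[:,2],[0,5,20,50]).round(4),len(q),'n-offset',b[m].mean().round(4),'jaw',np.percentile(a[m],[5,50,95]).round(4))
E
```

```text
t: 6.27
position: [0.5204, -0.0139, -0.0095]
eef_rot: [0.86, -0.51, 0.001, -0.001]
wrist_force: [1.0, -0.6, -0.0]
width: 0.0394
t 6.27 pos [ 0.5204 -0.0139 -0.0095] yaw -61.39 w 0.0394 F [ 1.  -0.6 -0. ]
shift [0.   0.06 0.1 ] turn [-0.04 -0.    0.02]
near finger face pts z [1.000e-04 1.502e-01 2.197e-01 2.969e-01] 3442 n-offset -0.0005 jaw [0.0363 0.0465 0.0494]
```

```bash
python3 -m pendant '[{"delta_pos":[0,0.04,0.08],"rotation":[0,0,0]},{"delta_pos":[0,0,0],"rotation":[0,0,0]},{"delta_pos":[0,0,0],"rotation":[0,0,0]},{"delta_pos":[0,0,0],"rotation":[0,0,0]},{"delta_pos":[0,0,0],"rotation":[0,0,0]},{"delta_pos":[0,0,0],"rotation":[0,0,0]},{"delta_pos":[0,0,0],"rotation":[0,0,0]}]' 255 20
python3 d.py 0.519 -0.0148 -0.0125 -61.5
```

```text
t: 6.9
position: [0.5196, -0.0145, -0.0111]
eef_rot: [0.86, -0.511, 0.001, -0.002]
wrist_force: [0.6, -0.9, 0.0]
width: 0.0156
t 6.9 pos [ 0.5196 -0.0145 -0.0111] yaw -61.4 w 0.0156 F [ 0.6 -0.9  0. ]
shift [0.   0.02 0.05] turn [-0.06 -0.    0.02]
```

Gripped: width 15.6 mm, matching the 16 mm fob. I lift, carry it to the tin, and turn it.

```bash
python3 -m pendant '[{"delta_pos":[0,0,-0.5],"rotation":[0,0,0]},{"delta_pos":[0,0,-0.9],"rotation":[0,0,0]},{"delta_pos":[0,0,-0.9],"rotation":[0,0,0]},{"delta_pos":[0,0,-0.9],"rotation":[0,0,0]},{"delta_pos":[0.3,0.15,-0.4],"rotation":[0,0,0]},{"delta_pos":[0.7,0.3,0],"rotation":[0,0,0]},{"delta_pos":[0.8,0.35,0],"rotation":[0,0,0]},{"delta_pos":[0.8,0.35,0],"rotation":[0,0,0]},{"delta_pos":[0.8,0.35,0],"rotation":[0,0,0]},{"delta_pos":[0.8,0.35,0],"rotation":[0,0,0]},{"delta_pos":[0.8,0.35,0],"rotation":[0,0,0]},{"delta_pos":[0.8,0.35,0],"rotation":[0,0,0]},{"delta_pos":[0.7,0.3,0],"rotation":[0,0,0]},{"delta_pos":[0.3,0.15,0],"rotation":[0,0,0]},{"delta_pos":[0,0,0],"rotation":[0,0,0]},{"delta_pos":[0,0,0],"rotation":[0,0,0]}]'
python3 d.py 0.5425 -0.2545 0.06 -18
```

```text
t: 8.23
position: [0.5381, -0.2465, 0.1023]
eef_rot: [0.861, -0.509, 0.002, -0.002]
wrist_force: [0.7, 0.8, -1.0]
width: 0.0156
t 8.23 pos [ 0.5381 -0.2465  0.1023] yaw -61.24 w 0.0156 F [ 0.7  0.8 -1. ]
shift [0.3  0.01 1.41] turn [-0.05 -0.03 -8.65]
```

```bash
python3 -m pendant '[{"delta_pos":[0.3,0,0],"rotation":[0,0,-0.6]},{"delta_pos":[0,0,0],"rotation":[0,0,-1]},{"delta_pos":[0,0,0],"rotation":[0,0,-1]},{"delta_pos":[0,0,0],"rotation":[0,0,-1]},{"delta_pos":[0,0,0],"rotation":[0,0,-1]},{"delta_pos":[0,0,0],"rotation":[0,0,-1]},{"delta_pos":[0,0,0],"rotation":[0,0,-1]},{"delta_pos":[0,0,0],"rotation":[0,0,-1]},{"delta_pos":[0,0,0],"rotation":[0,0,-0.6]},{"delta_pos":[0,0,0],"rotation":[0,0,0]},{"delta_pos":[0,0,0],"rotation":[0,0,0]}]'
python3 d.py 0.5425 -0.2545 0.06 -18
python3 - <<'E'
from h import *
c=cam('scene');t=cam('top')
a=ray(t,408.6,219.6,.032)-ray(t,401.4,246.4,.032);print('kerb edge yaw',np.degrees(np.arctan2(a[1],a[0])))
z=np.load('top0.npz');im=cv2.cvtColor(z['img'],cv2.COLOR_BGR2HSV);P=z['P']
m=(im[...,1]>90)&(np.hypot(P[...,0]-.5425,P[...,1]+.2545)<.04)&(P[...,2]>.021)
v,u=np.nonzero(m);q=np.array([ray(t,a,b,.031)[:2] for a,b in zip(u,v)])*1e3
print(len(q),cv2.minAreaRect(q.astype(np.float32)),q.mean(0)); C=np.cov(q.T);w,V=np.linalg.eigh(C);print(np.degrees(np.arctan2(V[1,1],V[0,1])))
for n,cc in(('scene',c),('top',t)):
    P=cloud(cc);im=cv2.cvtColor(cc['img'],cv2.COLOR_BGR2HSV);print(n)
    m=(np.hypot(P[...,0]-.5425,P[...,1]+.2545)<.08)&(P[...,2]>.09)&(P[...,2]<.15)&(im[...,1]>70)
    if m.sum()>10: print(m.sum(),P[m].mean(0).round(4),P[m].min(0).round(3),P[m].max(0).round(3),cv2.minAreaRect((P[m][:,:2]*1e3).astype(np.float32)))
cv2.imwrite('pics/c1.png',np.hstack([cv2.resize(i,(400,400),interpolation=2) for i in(c['img'][90:220,130:260],t['img'][160:300,330:470])]))
E
```

```text
t: 9.15
position: [0.5417, -0.2419, 0.1021]
eef_rot: [0.988, -0.155, 0.001, -0.002]
wrist_force: [-1.2, 0.3, 0.1]
width: 0.0158
t 9.15 pos [ 0.5417 -0.2419  0.1021] yaw -17.78 w 0.0158 F [-1.2  0.3  0.1]
shift [0.15 0.4  1.4 ] turn [-0.06 -0.02  0.04]
kerb edge yaw -16.776793646008297
508 ((541.4692993164062, -252.9674530029297), (35.80437469482422, 59.65650939941406), 71.39218139648438) [ 541.22083249 -253.03650047]
160.6304930453922
scene
181 [ 0.5543 -0.2387  0.1258] [ 0.526 -0.267  0.112] [ 0.588 -0.213  0.15 ] ((551.5271606445312, -245.87777709960938), (39.06676483154297, 62.9923210144043), 46.17884826660156)
top
```

View pics/c1.png

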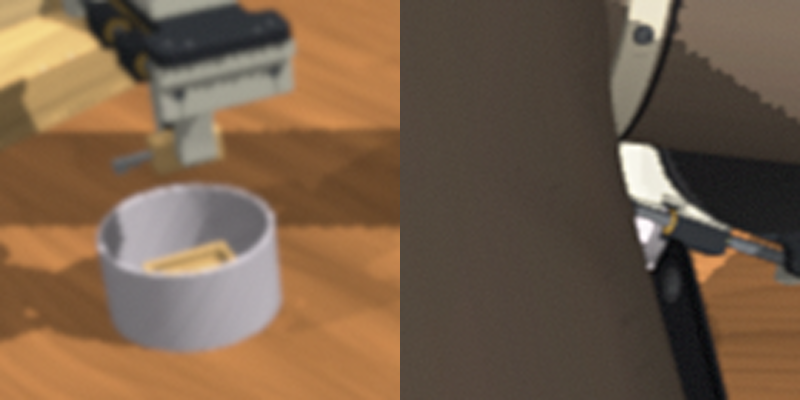

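The scene half shows the key held above the tin, the blade to the left at (130,160) and the cradle visible at (195,255). The cradle yaw of about -18° is confirmed. Now I correct and descend.

```bash
python3 -m pendant '[{"delta_pos":[0.13,0.39,0],"rotation":[0,0,0]},{"delta_pos":[0,0,0.4],"rotation":[0,0,0]},{"delta_pos":[0,0,0.5],"rotation":[0,0,0]},{"delta_pos":[0,0,0.2],"rotation":[0,0,0]},{"delta_pos":[0,0,0],"rotation":[0,0,0]},{"delta_pos":[0,0,0],"rotation":[0,0,0]}]'
python3 d.py 0.5422 -0.2542 0.0149 -18
```

```text
t: 9.75
position: [0.543, -0.2562, 0.0692]
eef_rot: [0.988, -0.157, 0.002, -0.002]
wrist_force: [-1.0, -0.6, -0.1]
width: 0.016
t 9.75 pos [ 0.543  -0.2562  0.0692] yaw -18.11 w 0.016 F [-1.  -0.6 -0.1]
shift [-0.05 -0.05  1.81] turn [-0.05 -0.04 -0.02]
```

```bash
python3 -m pendant '[{"delta_pos":[-0.05,-0.05,0.3],"rotation":[-0.05,-0.04,0]},{"delta_pos":[0,0,0.4],"rotation":[0,0,0]},{"delta_pos":[0,0,0.4],"rotation":[0,0,0]},{"delta_pos":[0,0,0.2],"rotation":[0,0,0]},{"delta_pos":[0,0,0],"rotation":[0,0,0]},{"delta_pos":[0,0,0],"rotation":[0,0,0]}]'
python3 d.py 0.5422 -0.2542 0.0149 -18
python3 - <<'E'
from h import *
c=cam('scene');cv2.imwrite('pics/c2.png',cv2.resize(c['img'][130:215,150:235],(500,500),interpolation=2))
E
```

```text
t: 10.25
position: [0.5437, -0.2546, 0.0302]
eef_rot: [0.987, -0.158, 0.002, 0.001]
wrist_force: [0.5, -0.2, -0.5]
width: 0.016
t 10.25 pos [ 0.5437 -0.2546  0.0302] yaw -18.16 w 0.016 F [ 0.5 -0.2 -0.5]
shift [-0.05  0.    0.51] turn [ 0.01 -0.04 -0.03]
```

View pics/c2.png

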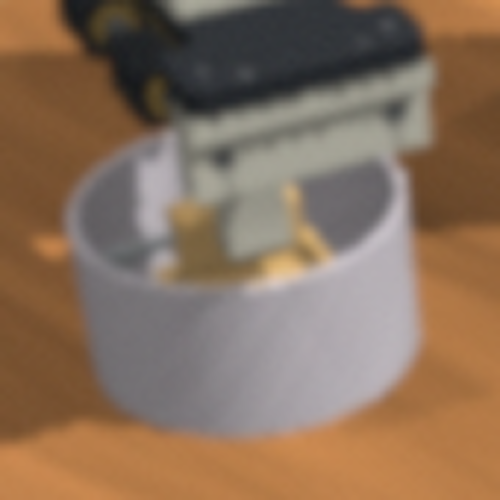

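The fob (x 170–300) is inside the tin over the cradle (x 165–330) with the blade to the left. I continue down gently.

```bash
python3 -m pendant '[{"delta_pos":[-0.05,0,0.1],"rotation":[0,-0.04,-0.03]},{"delta_pos":[0,0,0.1],"rotation":[0,0,0]},{"delta_pos":[0,0,0.1],"rotation":[0,0,0]},{"delta_pos":[0,0,0],"rotation":[0,0,0]},{"delta_pos":[0,0,0],"rotation":[0,0,0]}]'
python3 d.py 0.5422 -0.2542 0.0149 -18
```

```text
t: 10.72
position: [0.5436, -0.2543, 0.0225]
eef_rot: [0.988, -0.156, 0.001, 0.0]
wrist_force: [-0.9, 0.8, -0.2]
width: 0.0159
t 10.72 pos [ 0.5436 -0.2543  0.0225] yaw -17.98 w 0.0159 F [-0.9  0.8 -0.2]
shift [-0.05  0.01  0.25] turn [ 0.   -0.03  0.  ]
```

```bash
python3 -m pendant '[{"delta_pos":[-0.04,0,0.1],"rotation":[0,0,0]},{"delta_pos":[0,0,0.1],"rotation":[0,0,0]},{"delta_pos":[0,0,0],"rotation":[0,0,0]},{"delta_pos":[0,0,0],"rotation":[0,0,0]}]'
python3 d.py 0.5422 -0.2542 0.0149 -18
```

```text
t: 11.05
position: [0.5425, -0.2541, 0.0162]
eef_rot: [0.988, -0.156, 0.002, 0.0]
wrist_force: [0.6, 0.5, -1.1]
width: 0.0159
t 11.05 pos [ 0.5425 -0.2541  0.0162] yaw -17.99 w 0.0159 F [ 0.6  0.5 -1.1]
shift [-0.01  0.01  0.04] turn [ 0.   -0.04  0.  ]
```

```bash
for i in 1; do python3 -m pendant '[{"delta_pos":[0,0,0.04],"rotation":[0,0,0]},{"delta_pos":[0,0,0.04],"rotation":[0,0,0]},{"delta_pos":[0,0,0],"rotation":[0,0,0]},{"delta_pos":[0,0,0],"rotation":[0,0,0]}]'; done
```

```text
t: 11.38
position: [0.5429, -0.2542, 0.0154]
eef_rot: [0.988, -0.156, 0.002, 0.001]
wrist_force: [-0.7, -0.8, -0.5]
width: 0.0163
```

```bash
python3 -m pendant '[{"delta_pos":[0,0,0.06],"rotation":[0,0,0]},{"delta_pos":[0,0,0.04],"rotation":[0,0,0]}]'
```

```text
t: 11.55
position: [0.5433, -0.2544, 0.0147]
eef_rot: [0.988, -0.155, 0.003, 0.001]
wrist_force: [-6.2, 5.5, 18.2]
width: 0.0158
```

Contact at the floor: 18 N at z 0.0147, where 0.0149 was expected. I relax the push and open partly.

```bash
python3 -m pendant '[{"delta_pos":[0,0,-0.02],"rotation":[0,0,0]},{"delta_pos":[0,0,0],"rotation":[0,0,0]}]'; python3 -m pendant '[{"delta_pos":[0,0,0],"rotation":[0,0,0]},{"delta_pos":[0,0,0],"rotation":[0,0,0]},{"delta_pos":[0,0,0],"rotation":[0,0,0]},{"delta_pos":[0,0,0],"rotation":[0,0,0]}]' 170
python3 -m pendant '[{"delta_pos":[0,0,-0.2],"rotation":[0,0,0]},{"delta_pos":[0,0,-0.4],"rotation":[0,0,0]},{"delta_pos":[0,0,-0.8],"rotation":[0,0,0]},{"delta_pos":[0,0,-0.9],"rotation":[0,0,0]},{"delta_pos":[0,0,-0.9],"rotation":[0,0,0]},{"delta_pos":[0,0,-0.9],"rotation":[0,0,0]},{"delta_pos":[0,0,-0.9],"rotation":[0,0,0]}]'
python3 d.py 0.5525 0.21 0.12 -18
```

```text
t: 11.72
position: [0.5434, -0.2544, 0.0158]
eef_rot: [0.988, -0.155, 0.003, 0.001]
wrist_force: [-0.3, -0.6, -0.5]
width: 0.0155
t: 12.05
position: [0.5435, -0.2544, 0.015]
eef_rot: [0.988, -0.155, 0.003, 0.001]
wrist_force: [-0.3, -1.1, 0.0]
width: 0.0286
t: 12.63
position: [0.5378, -0.253, 0.1648]
eef_rot: [0.988, -0.156, -0.005, 0.001]
wrist_force: [-0.2, -0.3, -0.5]
width: 0.029
t 12.63 pos [ 0.5378 -0.253   0.1648] yaw -17.96 w 0.029 F [-0.2 -0.3 -0.5]
shift [ -4.28 -14.84   1.49] turn [0.03 0.11 0.01]
```

```bash
python3 -m pendant '[{"delta_pos":[-0.15,-0.5,0],"rotation":[0,0,0]},{"delta_pos":[-0.24,-0.82,0],"rotation":[0,0,0]},{"delta_pos":[-0.24,-0.82,0],"rotation":[0,0,0]},{"delta_pos":[-0.24,-0.82,0],"rotation":[0,0,0]},{"delta_pos":[-0.24,-0.82,0],"rotation":[0,0,0]},{"delta_pos":[-0.24,-0.82,0],"rotation":[0,0,0]},{"delta_pos":[-0.24,-0.82,0],"rotation":[0,0,0]},{"delta_pos":[-0.24,-0.82,0],"rotation":[0,0,0]},{"delta_pos":[-0.24,-0.82,0],"rotation":[0,0,0]},{"delta_pos":[-0.24,-0.82,0],"rotation":[0,0,0]},{"delta_pos":[-0.24,-0.82,0],"rotation":[0,0,0]},{"delta_pos":[-0.24,-0.82,0],"rotation":[0,0,0]},{"delta_pos":[-0.24,-0.82,0],"rotation":[0,0,0]},{"delta_pos":[-0.24,-0.82,0],"rotation":[0,0,0]},{"delta_pos":[-0.24,-0.82,0],"rotation":[0,0,0]},{"delta_pos":[-0.24,-0.82,0],"rotation":[0,0,0]},{"delta_pos":[-0.24,-0.82,0],"rotation":[0,0,0]},{"delta_pos":[-0.2,-0.5,0.2],"rotation":[0,0,0]},{"delta_pos":[0,0,0],"rotation":[0,0,0]},{"delta_pos":[0,0,0],"rotation":[0,0,0]}]' 140
python3 d.py 0.5525 0.21 0.06 -18
python3 - <<'E'
from h import *
t=cam('top');cv2.imwrite('pics/t2.png',cv2.resize(t['img'][185:275,355:445],(500,500),interpolation=2));np.savez('t2.npz',P=cloud(t),img=t['img'])
z=cloud(t);c=(.5425,-.2545)
Q=z.reshape(-1,3);Q=Q[np.hypot(Q[:,0]-c[0],Q[:,1]-c[1])<.075]
rim=Q[Q[:,2]>.055][:,:2];A=np.c_[2*rim,np.ones(len(rim))];x=np.linalg.lstsq(A,(rim**2).sum(1),rcond=None)[0];print('rim',x[:2])
f=Q[(Q[:,2]>.04)&(Q[:,2]<.054)&(np.hypot(Q[:,0]-c[0],Q[:,1]-c[1])<.035)];print(len(f),np.percentile(f[:,2],[5,50,95]).round(4),cv2.minAreaRect((f[:,:2]*1e3).astype(np.float32)))
E
```

```text
t: 14.3
position: [0.553, 0.2082, 0.1774]
eef_rot: [0.988, -0.157, 0.007, -0.001]
wrist_force: [0.2, -0.1, -0.0]
width: 0.0395
t 14.3 pos [0.553  0.2082 0.1774] yaw -18.02 w 0.0395 F [ 0.2 -0.1 -0. ]
shift [-0.08 -0.03  3.91] turn [-0.05 -0.14 -0.  ]
rim [ 0.54133858 -0.25439539]
197 [0.0422 0.0472 0.0494] ((549.5302124023438, -254.18898010253906), (16.499914169311523, 54.563663482666016), 72.57391357421875)
```

View pics/t2.png

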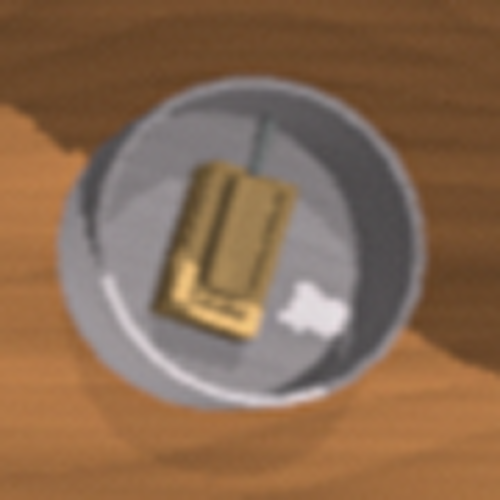

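The key lies in the cradle, with the fob at (250,240), the blade at (262,140) and the top at z 0.047 (expected 0.048). The rim centre is unchanged. Now I go down on the knob, keeping the tips above the collar.

```bash
python3 -m pendant '[{"delta_pos":[-0.08,-0.03,0.3],"rotation":[-0.05,-0.14,0]},{"delta_pos":[0,0,0.7],"rotation":[0,0,0]},{"delta_pos":[0,0,0.8],"rotation":[0,0,0]},{"delta_pos":[0,0,0.8],"rotation":[0,0,0]},{"delta_pos":[0,0,0.7],"rotation":[0,0,0]},{"delta_pos":[0,0,0.3],"rotation":[0,0,0]},{"delta_pos":[0,0,0],"rotation":[0,0,0]},{"delta_pos":[0,0,0],"rotation":[0,0,0]}]' 140
python3 d.py 0.5528 0.21 0.018 -18
python3 - <<'E'
from h import *
t=cam('scene');cv2.imwrite('pics/l1.png',cv2.resize(t['img'][210:340,320:450],(500,500),interpolation=2))
E
```

```text
t: 15.02
position: [0.5518, 0.2034, 0.0661]
eef_rot: [0.987, -0.161, -0.001, -0.001]
wrist_force: [0.2, 0.3, 0.6]
width: 0.0396
t 15.02 pos [0.5518 0.2034 0.0661] yaw -18.47 w 0.0396 F [0.2 0.3 0.6]
shift [-0.04 -0.22  1.6 ] turn [-0.01  0.02 -0.09]
```

View pics/l1.png

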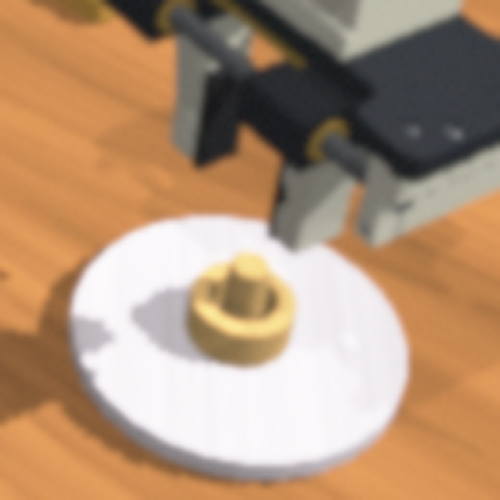

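The jaws (tips at (200,160) and (305,245)) straddle the knob at (248,265) and stand above it. I descend.

```bash
python3 -m pendant '[{"delta_pos":[-0.04,-0.22,0.2],"rotation":[0,0,-0.09]},{"delta_pos":[0,0,0.5],"rotation":[0,0,0]},{"delta_pos":[0,0,0.3],"rotation":[0,0,0]},{"delta_pos":[0,0,0],"rotation":[0,0,0]},{"delta_pos":[0,0,0],"rotation":[0,0,0]}]'
python3 d.py 0.5528 0.21 0.018 -18
```

```text
t: 15.48
position: [0.5568, 0.2136, 0.0402]
eef_rot: [0.988, -0.156, 0.003, -0.004]
wrist_force: [1.1, 0.3, -0.2]
width: 0.0395
t 15.48 pos [0.5568 0.2136 0.0402] yaw -17.92 w 0.0395 F [ 1.1  0.3 -0.2]
shift [-0.09  0.16  0.74] turn [-0.1  -0.05  0.02]
```

```bash
python3 -m pendant '[{"delta_pos":[-0.09,0.16,0.2],"rotation":[-0.1,-0.05,0]},{"delta_pos":[0,0,0.25],"rotation":[0,0,0]},{"delta_pos":[0,0,0.15],"rotation":[0,0,0]},{"delta_pos":[0,0,0.05],"rotation":[0,0,0]},{"delta_pos":[0,0,0],"rotation":[0,0,0]},{"delta_pos":[0,0,0],"rotation":[0,0,0]}]'
python3 d.py 0.5528 0.21 0.018 -18
```

```text
t: 15.98
position: [0.5532, 0.2104, 0.0205]
eef_rot: [0.988, -0.155, 0.001, -0.001]
wrist_force: [0.2, -0.1, 1.2]
width: 0.0392
t 15.98 pos [0.5532 0.2104 0.0205] yaw -17.86 w 0.0392 F [ 0.2 -0.1  1.2]
shift [-0.01  0.02  0.08] turn [-0.01 -0.01  0.03]
```

```bash
python3 -m pendant '[{"delta_pos":[0,0,0.08],"rotation":[0,0,0]},{"delta_pos":[0,0,0],"rotation":[0,0,0]}]'; python3 -m pendant '[{"delta_pos":[0,0,0],"rotation":[0,0,0]},{"delta_pos":[0,0,0],"rotation":[0,0,0]},{"delta_pos":[0,0,0],"rotation":[0,0,0]},{"delta_pos":[0,0,0],"rotation":[0,0,0]},{"delta_pos":[0,0,0],"rotation":[0,0,0]},{"delta_pos":[0,0,0],"rotation":[0,0,0]}]' 255 35
python3 d.py 0.5528 0.21 0.018 -18
```

```text
t: 16.15
position: [0.5534, 0.2105, 0.0182]
eef_rot: [0.988, -0.155, 0.001, -0.001]
wrist_force: [-0.0, -0.2, -0.5]
width: 0.0397
t: 16.65
position: [0.5534, 0.2103, 0.0185]
eef_rot: [0.988, -0.155, 0.001, -0.001]
wrist_force: [-0.5, -0.8, -0.6]
width: 0.0146
t 16.65 pos [0.5534 0.2103 0.0185] yaw -17.87 w 0.0146 F [-0.5 -0.8 -0.6]
shift [-0.02  0.02  0.02] turn [-0.02 -0.02  0.03]
```

Knob gripped at width 14.6 mm. I lift and carry both lids level to the tin.

```bash
python3 -m pendant '[{"delta_pos":[0,0,-0.2],"rotation":[0,0,0]},{"delta_pos":[0,0,-0.4],"rotation":[0,0,0]},{"delta_pos":[0,0,-0.6],"rotation":[0,0,0]},{"delta_pos":[0,0,-0.7],"rotation":[0,0,0]},{"delta_pos":[0,0,-0.7],"rotation":[0,0,0]},{"delta_pos":[0,0,-0.6],"rotation":[0,0,0]},{"delta_pos":[0,0,-0.3],"rotation":[0,0,0]},{"delta_pos":[0,0,0],"rotation":[0,0,0]},{"delta_pos":[0,0,0],"rotation":[0,0,0]}]'
python3 d.py 0.542 -0.2545 0.13 -18
python3 -m pendant '[{"delta_pos":[0.09,0.3,0],"rotation":[0,0,0]},{"delta_pos":[0.15,0.5,0],"rotation":[0,0,0]},{"delta_pos":[0.2,0.67,0],"rotation":[0,0,0]},{"delta_pos":[0.2,0.67,0],"rotation":[0,0,0]},{"delta_pos":[0.2,0.67,0],"rotation":[0,0,0]},{"delta_pos":[0.2,0.67,0],"rotation":[0,0,0]},{"delta_pos":[0.2,0.67,0],"rotation":[0,0,0]},{"delta_pos":[0.2,0.67,0],"rotation":[0,0,0]},{"delta_pos":[0.2,0.67,0],"rotation":[0,0,0]},{"delta_pos":[0.2,0.67,0],"rotation":[0,0,0]},{"delta_pos":[0.2,0.67,0],"rotation":[0,0,0]},{"delta_pos":[0.2,0.67,0],"rotation":[0,0,0]},{"delta_pos":[0.2,0.67,0],"rotation":[0,0,0]},{"delta_pos":[0.2,0.67,0],"rotation":[0,0,0]},{"delta_pos":[0.2,0.67,0],"rotation":[0,0,0]},{"delta_pos":[0.2,0.67,0],"rotation":[0,0,0]},{"delta_pos":[0.2,0.67,0],"rotation":[0,0,0]},{"delta_pos":[0.2,0.67,0],"rotation":[0,0,0]},{"delta_pos":[0.2,0.67,0],"rotation":[0,0,0]},{"delta_pos":[0.2,0.67,0],"rotation":[0,0,0]}]'
python3 d.py 0.542 -0.2545 0.11 -18
```

```text
t: 17.4
position: [0.5495, 0.2085, 0.1258]
eef_rot: [0.988, -0.156, -0.003, 0.002]
wrist_force: [-0.6, -0.1, -3.6]
width: 0.0149
t 17.4 pos [0.5495 0.2085 0.1258] yaw -17.99 w 0.0149 F [-0.6 -0.1 -3.6]
shift [ 4.53 14.76 -0.1 ] turn [0.05 0.06 0.  ]
t: 19.07
position: [0.5121, -0.2313, 0.105]
eef_rot: [0.987, -0.158, -0.023, 0.009]
wrist_force: [-0.3, 0.0, -3.5]
width: 0.0146
t 19.07 pos [ 0.5121 -0.2313  0.105 ] yaw -18.26 w 0.0146 F [-0.3  0.  -3.5]
shift [ 1.18  0.43 -0.21] turn [ 0.28  0.49 -0.05]
```

```bash
python3 -m pendant '[{"delta_pos":[0.1,0,-0.4],"rotation":[0,0,0]},{"delta_pos":[0,0,-0.2],"rotation":[0.1,0.2,0]},{"delta_pos":[0,0,0],"rotation":[0,0,0]},{"delta_pos":[0,0,0],"rotation":[0,0,0]}]'
python3 d.py 0.542 -0.2545 0.12 -18
```

```text
t: 19.4
position: [0.5089, -0.2384, 0.1182]
eef_rot: [0.987, -0.162, -0.018, 0.005]
wrist_force: [0.2, 0.2, -3.2]
width: 0.0149
t 19.4 pos [ 0.5089 -0.2384  0.1182] yaw -18.68 w 0.0149 F [ 0.2  0.2 -3.2]
shift [ 1.22  0.16 -0.1 ] turn [ 0.18  0.38 -0.13]
```

```bash
python3 -m pendant '[{"delta_pos":[0.4,0.05,0],"rotation":[0.18,0.38,-0.1]},{"delta_pos":[0.5,0.05,0],"rotation":[0,0,0]},{"delta_pos":[0.3,0.05,0],"rotation":[0,0,0]},{"delta_pos":[0,0,0],"rotation":[0,0,0]},{"delta_pos":[0,0,0],"rotation":[0,0,0]}]'
python3 d.py 0.542 -0.2545 0.12 -18
```

```text
t: 19.82
position: [0.5392, -0.2521, 0.1152]
eef_rot: [0.988, -0.157, -0.001, -0.001]
wrist_force: [0.0, 0.1, -3.4]
width: 0.0144
t 19.82 pos [ 0.5392 -0.2521  0.1152] yaw -18.03 w 0.0144 F [ 0.   0.1 -3.4]
shift [ 0.11  0.05 -0.16] turn [-0.01  0.04 -0.01]
```

```bash
python3 -m pendant '[{"delta_pos":[0.09,0.06,0],"rotation":[0,0.04,0]},{"delta_pos":[0,0,0],"rotation":[0,0,0]},{"delta_pos":[0,0,0],"rotation":[0,0,0]}]'
python3 d.py 0.542 -0.2545 0.0695 -18
python3 - <<'E'
from h import *
s=bot.observe()['position'];c=cam('scene');P=cloud(c);Q=P.reshape(-1,3);Q=Q[~np.isnan(Q[:,0])]
D=np.hypot(Q[:,0]-.542,Q[:,1]+.2545);zb=s[2]-.0185
l=Q[(D<.075)&(abs(Q[:,2]-zb-.014)<.006)]
print('plate z exp',zb+.015,cv2.minEnclosingCircle((l[:,:2]*1e3).astype(np.float32)))
p=l[np.hypot(l[:,0]-.542,l[:,1]+.2545)<.06];A=np.c_[p[:,:2]-p[:,:2].mean(0),np.ones(len(p))]
x=np.linalg.lstsq(A,p[:,2],rcond=None)[0];print('plane slope deg',np.degrees(x[:2]).round(2),'z',x[2].round(4),len(p))
w=Q[(D<.075)&(Q[:,2]>.01)&(Q[:,2]<.05)];
A=np.c_[2*w[:,:2],np.ones(len(w))];x=np.linalg.lstsq(A,(w[:,:2]**2).sum(1),rcond=None)[0];print('tin wall fit',x[:2].round(4),np.sqrt(x[2]+x[:2]@x[:2]).round(4),len(w))
cv2.imwrite('pics/m1.png',cv2.resize(c['img'][100:220,130:250],(500,500),interpolation=2))
E
```

```text
t: 20.07
position: [0.54, -0.2536, 0.1142]
eef_rot: [0.988, -0.156, -0.001, -0.001]
wrist_force: [0.4, -0.5, -3.2]
width: 0.015
t 20.07 pos [ 0.54   -0.2536  0.1142] yaw -17.98 w 0.015 F [ 0.4 -0.5 -3.2]
shift [0.08 0.01 1.49] turn [-0.01  0.02  0.  ]
plate z exp 0.1107150032226619 ((540.0188598632812, -252.46884155273438), 66.77273559570312)
plane slope deg [-0.12  0.09] z 0.1095 1099
tin wall fit [ 0.5446 -0.2529] 0.0521 1667
```

View pics/m1.png

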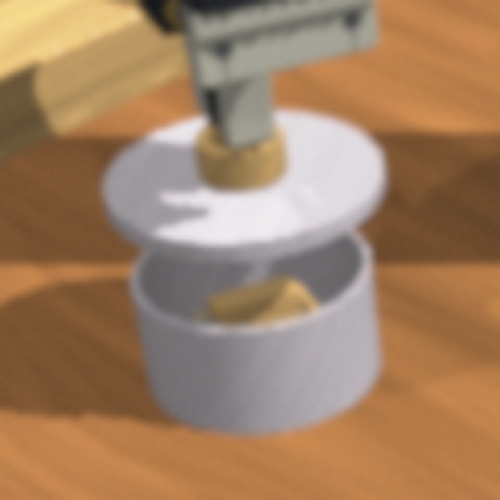

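The lids are level (slope 0.1°) at (245,180), above the tin at (255,320), with the key in the cradle. The tin is about 3 mm further in +x relative to the knob, so my target is (0.5433, -0.2536). I lower.

```bash
python3 -m pendant '[{"delta_pos":[0.11,0.03,0.1],"rotation":[0,0,0]},{"delta_pos":[0,0,0.3],"rotation":[0,0,0]},{"delta_pos":[0,0,0.3],"rotation":[0,0,0]},{"delta_pos":[0,0,0],"rotation":[0,0,0]},{"delta_pos":[0,0,0],"rotation":[0,0,0]}]'
python3 d.py 0.5433 -0.2536 0.0695 -18
```

```text
t: 20.53
position: [0.5426, -0.2552, 0.091]
eef_rot: [0.988, -0.156, -0.001, -0.001]
wrist_force: [0.3, 0.4, -3.2]
width: 0.0148
t 20.53 pos [ 0.5426 -0.2552  0.091 ] yaw -17.97 w 0.0148 F [ 0.3  0.4 -3.2]
shift [ 0.01 -0.06  0.72] turn [-0.01  0.02  0.01]
```

```bash
python3 -m pendant '[{"delta_pos":[0,-0.06,0.1],"rotation":[0,0.02,0]},{"delta_pos":[0,0,0.15],"rotation":[0,0,0]},{"delta_pos":[0,0,0.1],"rotation":[0,0,0]},{"delta_pos":[0,0,0],"rotation":[0,0,0]},{"delta_pos":[0,0,0],"rotation":[0,0,0]}]'
python3 d.py 0.5433 -0.2536 0.0695 -18
```

```text
t: 20.95
position: [0.5428, -0.2532, 0.0787]
eef_rot: [0.988, -0.156, -0.0, -0.0]
wrist_force: [0.1, -0.8, -2.6]
width: 0.015
t 20.95 pos [ 0.5428 -0.2532  0.0787] yaw -17.97 w 0.015 F [ 0.1 -0.8 -2.6]
shift [0.02 0.01 0.31] turn [-0.01  0.01  0.01]
```

```bash
python3 -m pendant '[{"delta_pos":[0.02,0.01,0.1],"rotation":[0,0,0]},{"delta_pos":[0,0,0.08],"rotation":[0,0,0]},{"delta_pos":[0,0,0],"rotation":[0,0,0]},{"delta_pos":[0,0,0],"rotation":[0,0,0]}]'
python3 -m pendant '[{"delta_pos":[0,0,0.06],"rotation":[0,0,0]},{"delta_pos":[0,0,0.05],"rotation":[0,0,0]},{"delta_pos":[0,0,0],"rotation":[0,0,0]}]'
python3 d.py 0.5433 -0.2536 0.0695 -18
```

```text
t: 21.28
position: [0.5441, -0.2544, 0.0741]
eef_rot: [0.988, -0.156, 0.001, -0.0]
wrist_force: [0.3, -0.7, -2.0]
width: 0.0148
t: 21.53
position: [0.5438, -0.2557, 0.0729]
eef_rot: [0.988, -0.156, 0.001, 0.001]
wrist_force: [-1.0, -0.3, 0.3]
width: 0.015
t 21.53 pos [ 0.5438 -0.2557  0.0729] yaw -17.91 w 0.015 F [-1.  -0.3  0.3]
shift [-0.04 -0.06  0.11] turn [ 0.02 -0.02  0.02]
```

```bash
python3 -m pendant '[{"delta_pos":[-0.03,-0.06,0.03],"rotation":[0,0,0]},{"delta_pos":[0,0,0.06],"rotation":[0,0,0]},{"delta_pos":[0,0,0],"rotation":[0,0,0]},{"delta_pos":[0,0,0],"rotation":[0,0,0]}]'
python3 d.py 0.5433 -0.2536 0.0695 -18
```

```text
t: 21.87
position: [0.543, -0.2549, 0.0714]
eef_rot: [0.988, -0.156, 0.001, 0.002]
wrist_force: [-0.5, -0.4, -3.1]
width: 0.0146
t 21.87 pos [ 0.543  -0.2549  0.0714] yaw -17.92 w 0.0146 F [-0.5 -0.4 -3.1]
shift [-0.   -0.04  0.06] turn [ 0.03 -0.04  0.02]
```

```bash
python3 -m pendant '[{"delta_pos":[0,-0.03,0.06],"rotation":[0.03,-0.04,0]},{"delta_pos":[0,0,0.05],"rotation":[0,0,0]},{"delta_pos":[0,0,0],"rotation":[0,0,0]}]'
python3 d.py 0.5433 -0.2536 0.0695 -18
```

```text
t: 22.12
position: [0.5434, -0.2544, 0.0695]
eef_rot: [0.988, -0.155, -0.0, 0.001]
wrist_force: [-1.3, -1.7, -2.3]
width: 0.0147
t 22.12 pos [ 0.5434 -0.2544  0.0695] yaw -17.86 w 0.0147 F [-1.3 -1.7 -2.3]
shift [-0.01 -0.02  0.  ] turn [0.01 0.   0.03]
```

```bash
python3 -m pendant '[{"delta_pos":[0,0,0.05],"rotation":[0,0,0]},{"delta_pos":[0,0,0.05],"rotation":[0,0,0]}]'
python3 -m pendant '[{"delta_pos":[0,0,0.05],"rotation":[0,0,0]}]'
python3 d.py 0.5433 -0.2536 0.0695 -18
```

```text
t: 22.28
position: [0.5435, -0.2545, 0.0693]
eef_rot: [0.988, -0.155, -0.0, 0.001]
wrist_force: [-7.0, 3.6, 18.5]
width: 0.0147
t: 22.37
position: [0.5435, -0.2545, 0.0693]
eef_rot: [0.988, -0.154, -0.0, 0.001]
wrist_force: [-6.6, 2.0, 16.0]
width: 0.0148
t 22.37 pos [ 0.5435 -0.2545  0.0693] yaw -17.75 w 0.0148 F [-6.6  2.  16. ]
shift [-0.02 -0.03 -0.01] turn [ 0.03 -0.    0.05]
```

Hard stop at z 0.0693 (expected 0.0695) with 16 N of push, so the inner lid is home. I relax, open wide past the collar, and check.

```bash
python3 -m pendant '[{"delta_pos":[0,0,-0.02],"rotation":[0,0,0]},{"delta_pos":[0,0,0],"rotation":[0,0,0]}]'; python3 -m pendant '[{"delta_pos":[0,0,0],"rotation":[0,0,0]},{"delta_pos":[0,0,0],"rotation":[0,0,0]},{"delta_pos":[0,0,0],"rotation":[0,0,0]},{"delta_pos":[0,0,0],"rotation":[0,0,0]},{"delta_pos":[0,0,0],"rotation":[0,0,0]},{"delta_pos":[0,0,0],"rotation":[0,0,0]}]' 65
python3 d.py 0.5433 -0.2536 0.05 -18
python3 - <<'E'
from h import *
for n in('scene','top'):
    c=cam(n);Q=cloud(c).reshape(-1,3);D=np.hypot(Q[:,0]-.543,Q[:,1]+.254)
    p=Q[(D<.062)&(D>.025)&(abs(Q[:,2]-.066)<.008)]
    if len(p)<50: print(n,len(p));continue
    x=np.linalg.lstsq(np.c_[p[:,:2]-[.543,-.254],np.ones(len(p))],p[:,2],rcond=None)[0];print(n,len(p),'slope',np.degrees(x[:2]).round(2),'z',x[2].round(4))
    l=Q[(D<.08)&(Q[:,2]>.058)&(Q[:,2]<.07)];print(cv2.minEnclosingCircle((l[:,:2]*1e3).astype(np.float32)))
    k=Q[(D<.03)&(Q[:,2]>.075)&(Q[:,2]<.088)];print('collar',cv2.minEnclosingCircle((k[:,:2]*1e3).astype(np.float32)),len(k))
E
```

```text
t: 22.53
position: [0.5436, -0.2542, 0.07]
eef_rot: [0.988, -0.154, 0.0, 0.001]
wrist_force: [-0.7, -2.8, -1.1]
width: 0.015
t: 23.03
position: [0.5455, -0.2534, 0.0689]
eef_rot: [0.988, -0.154, 0.001, 0.0]
wrist_force: [0.0, -0.6, 0.6]
width: 0.0494
t 23.03 pos [ 0.5455 -0.2534  0.0689] yaw -17.73 w 0.0494 F [ 0.  -0.6  0.6]
shift [-0.07  0.03  0.63] turn [ 0.   -0.02  0.05]
scene 1078 slope [0.04 0.02] z 0.0646
((543.8035888671875, -253.02088928222656), 66.53827667236328)
collar ((546.5724487304688, -254.31613159179688), 22.599987030029297) 95
top 8
```

The plate reads z 0.0646 with scene bias about -1.3 mm, which gives 0.066 as expected, and it is level. I descend around the collar.

```bash
python3 -m pendant '[{"delta_pos":[-0.06,0.02,0],"rotation":[0,0,0.05]},{"delta_pos":[0,0,0],"rotation":[0,0,0]},{"delta_pos":[0,0,0],"rotation":[0,0,0]},{"delta_pos":[0,0,0],"rotation":[0,0,0]}]'
python3 -m pendant '[{"delta_pos":[0,0,0.1],"rotation":[0,0,0]},{"delta_pos":[0,0,0.2],"rotation":[0,0,0]},{"delta_pos":[0,0,0.1],"rotation":[0,0,0]},{"delta_pos":[0,0,0],"rotation":[0,0,0]},{"delta_pos":[0,0,0],"rotation":[0,0,0]}]'
python3 d.py 0.5437 -0.2535 0.05 -18
```

```text
t: 23.47
position: [0.5433, -0.2534, 0.0689]
eef_rot: [0.988, -0.157, 0.001, 0.0]
wrist_force: [0.3, 0.1, 0.1]
width: 0.0657
t: 23.88
position: [0.5431, -0.2534, 0.0554]
eef_rot: [0.988, -0.157, 0.001, 0.0]
wrist_force: [-0.1, -0.7, -0.2]
width: 0.0654
t 23.88 pos [ 0.5431 -0.2534  0.0554] yaw -18.01 w 0.0654 F [-0.1 -0.7 -0.2]
shift [ 0.02 -0.    0.18] turn [ 0.   -0.02 -0.  ]
```

```bash
python3 -m pendant '[{"delta_pos":[0.02,0,0.1],"rotation":[0,-0.02,0]},{"delta_pos":[0,0,0.08],"rotation":[0,0,0]},{"delta_pos":[0,0,0],"rotation":[0,0,0]},{"delta_pos":[0,0,0],"rotation":[0,0,0]}]'
python3 d.py 0.5437 -0.2535 0.05 -18
python3 -m pendant '[{"delta_pos":[0,0,0],"rotation":[0,0,0]},{"delta_pos":[0,0,0],"rotation":[0,0,0]},{"delta_pos":[0,0,0],"rotation":[0,0,0]},{"delta_pos":[0,0,0],"rotation":[0,0,0]},{"delta_pos":[0,0,0],"rotation":[0,0,0]},{"delta_pos":[0,0,0],"rotation":[0,0,0]},{"delta_pos":[0,0,0],"rotation":[0,0,0]}]' 255 25
python3 d.py 0.5437 -0.2535 0.05 -18
```

```text
t: 24.22
position: [0.5437, -0.2536, 0.0492]
eef_rot: [0.988, -0.157, -0.0, 0.0]
wrist_force: [0.2, 0.4, -0.5]
width: 0.0656
t 24.22 pos [ 0.5437 -0.2536  0.0492] yaw -18.01 w 0.0656 F [ 0.2  0.4 -0.5]
shift [-0.   -0.   -0.03] turn [ 0.01  0.01 -0.  ]
t: 24.8
position: [0.5437, -0.2537, 0.0493]
eef_rot: [0.988, -0.157, -0.0, 0.0]
wrist_force: [-0.4, -0.9, -0.6]
width: 0.0418
t 24.8 pos [ 0.5437 -0.2537  0.0493] yaw -18.02 w 0.0418 F [-0.4 -0.9 -0.6]
shift [-0.   -0.01 -0.02] turn [ 0.    0.01 -0.  ]
```

The collar is gripped at 41.8 mm (42 expected). I lift slowly and straight.

```bash
python3 -m pendant '[{"delta_pos":[0,0,-0.06],"rotation":[0,0,0]},{"delta_pos":[0,0,-0.1],"rotation":[0,0,0]},{"delta_pos":[0,0,-0.1],"rotation":[0,0,0]},{"delta_pos":[0,0,0],"rotation":[0,0,0]}]'
python3 d.py 0.5437 -0.2537 0.145 -18
python3 -m pendant '[{"delta_pos":[0,0,-0.1],"rotation":[0,0,0]},{"delta_pos":[0,0,-0.12],"rotation":[0,0,0]},{"delta_pos":[0,0,-0.12],"rotation":[0,0,0]},{"delta_pos":[0,0,0],"rotation":[0,0,0]}]'
python3 d.py 0.5437 -0.2537 0.145 -18
```

```text
t: 25.13
position: [0.5431, -0.2534, 0.0572]
eef_rot: [0.988, -0.157, -0.001, 0.0]
wrist_force: [0.6, 0.6, -1.2]
width: 0.0416
t 25.13 pos [ 0.5431 -0.2534  0.0572] yaw -18.03 w 0.0416 F [ 0.6  0.6 -1.2]
shift [ 0.02  0.   -2.93] turn [ 0.    0.02 -0.01]
t: 25.47
position: [0.5431, -0.2533, 0.0687]
eef_rot: [0.988, -0.157, -0.001, -0.0]
wrist_force: [0.2, 0.8, -1.3]
width: 0.0417
t 25.47 pos [ 0.5431 -0.2533  0.0687] yaw -18.03 w 0.0417 F [ 0.2  0.8 -1.3]
shift [ 0.02  0.01 -2.54] turn [ 0.    0.02 -0.01]
```

Weight is about 1.3–1.5 N, so I'm lifting the outer lid alone. I continue to about 95 mm above the seat, in small corrected steps.

```bash
python3 -m pendant '[{"delta_pos":[0.02,0,-0.2],"rotation":[0,0.02,0]},{"delta_pos":[0,0,-0.25],"rotation":[0,0,0]},{"delta_pos":[0,0,-0.25],"rotation":[0,0,0]},{"delta_pos":[0,0,-0.2],"rotation":[0,0,0]},{"delta_pos":[0,0,0],"rotation":[0,0,0]}]'
python3 -m pendant '[{"delta_pos":[0.03,0,-0.25],"rotation":[0,0.02,0]},{"delta_pos":[0,0,-0.3],"rotation":[0,0,0]},{"delta_pos":[0,0,-0.3],"rotation":[0,0,0]},{"delta_pos":[0,0,-0.3],"rotation":[0,0,0]},{"delta_pos":[0,0,-0.2],"rotation":[0,0,0]},{"delta_pos":[0,0,0],"rotation":[0,0,0]},{"delta_pos":[0,0,0],"rotation":[0,0,0]}]'
python3 d.py 0.5437 -0.2537 0.145 -18
```

```text
t: 25.88
position: [0.5439, -0.2536, 0.0991]
eef_rot: [0.988, -0.157, 0.0, 0.0]
wrist_force: [1.1, -0.6, -1.0]
width: 0.0417
t: 26.47
position: [0.5452, -0.254, 0.1456]
eef_rot: [0.988, -0.157, 0.002, 0.0]
wrist_force: [-0.5, -0.1, -2.0]
width: 0.0415
t 26.47 pos [ 0.5452 -0.254   0.1456] yaw -18.04 w 0.0415 F [-0.5 -0.1 -2. ]
shift [-0.05  0.01  0.02] turn [-0.   -0.05 -0.01]
```

```bash
python3 -m pendant '[{"delta_pos":[-0.04,0,0],"rotation":[0,-0.05,0]},{"delta_pos":[0,0,0],"rotation":[0,0,0]},{"delta_pos":[0,0,0],"rotation":[0,0,0]},{"delta_pos":[0,0,0],"rotation":[0,0,0]}]'
python3 d.py 0.5437 -0.2537 0.145 -18
python3 - <<'E'
from h import *
c=cam('scene');Q=cloud(c).reshape(-1,3);D=np.hypot(Q[:,0]-.5437,Q[:,1]+.2537)
def pl(p):
    x=np.linalg.lstsq(np.c_[p[:,:2]-[.5437,-.2537],np.ones(len(p))],p[:,2],rcond=None)[0];return len(p),'slope',np.degrees(x[:2]).round(2),'z',x[2].round(4)
print('outer plate exp .162',pl(Q[(D<.062)&(D>.025)&(abs(Q[:,2]-.161)<.006)]))
f=Q[(D<.061)&(D>.012)&(abs(Q[:,2]-.062)<.004)];print('inner flange top exp .063',pl(f) if len(f)>20 else len(f))
k=Q[(D<.02)&(Q[:,2]>.07)&(Q[:,2]<.115)];print('knob',len(k),k.mean(0).round(4) if len(k) else '',k[:,2].max().round(4) if len(k) else '')
w=Q[(D<.075)&(Q[:,2]>.01)&(Q[:,2]<.05)];A=np.c_[2*w[:,:2],np.ones(len(w))];x=np.linalg.lstsq(A,(w[:,:2]**2).sum(1),rcond=None)[0];print('tin wall (was .5446 -.2529)',x[:2].round(4))
cv2.imwrite('pics/f1.png',cv2.resize(c['img'][80:220,120:260],(560,560),interpolation=2))
E
```

```text
t: 26.8
position: [0.5432, -0.2533, 0.1446]
eef_rot: [0.988, -0.157, -0.001, -0.0]
wrist_force: [-0.6, 0.1, -1.7]
width: 0.0415
t 26.8 pos [ 0.5432 -0.2533  0.1446] yaw -18.05 w 0.0415 F [-0.6  0.1 -1.7]
shift [ 0.02  0.01 -0.01] turn [-0.    0.02 -0.01]
outer plate exp .162 (1032, 'slope', array([0.06, 0.06]), 'z', np.float64(0.1599))
inner flange top exp .063 (1311, 'slope', array([-0.01, -0.04]), 'z', np.float64(0.0616))
knob 138 [ 0.5468 -0.2484  0.0889] 0.1039
tin wall (was .5446 -.2529) [ 0.5431 -0.2534]
```

View pics/f1.png

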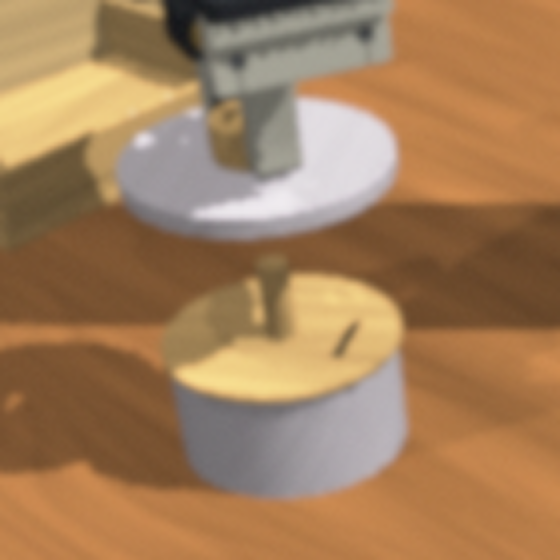

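The outer lid is held level at (258,165). Below it the inner lid is seated flat on the tin, with the flange at (285,335) and the knob top at (272,262), well clear. I hand in.

```bash
python3 -c "
from plant import bot
print(bot.sign_off())"
```

```text
the job is handed in; nothing more can be done
None
```

The tin is ready for coins and handed in at about 27 s. The key is in the cradle, the inner lid is seated, and the outer lid is held level above the tin.

**What I did**
- Laid the padlock key in the cradle. The fob top measured 0.047 m, expected 0.048 m.
- Carried both lids by the knob and lowered them until a firm stop at about 16–18 N, at the expected height.
- Lifted the outer lid alone by its collar and kept hold of it.

**Last checks**
- **Inner lid:** its flange top measured 0.0616 m (0.063 expected, and that camera reads about 1.3 mm low). Slope was under 0.1°.
- **Outer lid:** level to 0.1°, with its skirt about 48 mm above the knob. The grip read 41.5 mm on the 42 mm collar.
- **Tin:** its wall fit came out 1.6 mm from the earlier one, which is within measuring error.
- **Other objects:** I did not re-measure the bystanders. Nothing was carried low over them.

**What disagreed**
- The real fingertips stood about 20 mm above the reported TCP, so the first grasp closed on air above the fob. Nothing moved, and I allowed for the offset from then on.
- While the lids were being carried, the arm sagged about 20 mm and tilted nearly 3°. I corrected this before lowering them.

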